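# Close the joint in a glued frieze and weigh it down

### The arm

A 6-joint arm with a two-finger parallel gripper is mounted at the origin on the work surface. World frame = base frame: x ahead of the robot, y to its left, z up, the work surface at z = 0. Lengths are in m, angles in rad, forces in N, time in s.
With the tool pointing down it reaches from about 0.35 to 0.975 m from the base axis. Payload 4.9 kg.
Tool frame: the origin (TCP) lies on the centre line of the jaws, within the pads' length; the fingertips stand 14 mm ahead of it and the grasp point (between the pads) lies 5 mm behind it; z points along the fingers, y is the line along which they close (so a half turn about z gives the same grasp; the last joint's range is limited). The gripper opens to 85 mm and grips with 20 to 120 N. Pads are 22 mm wide; open, the fingers measure 114 mm over their backs; the gripper's body (76 mm by 85 mm) begins 54 mm behind the grasp point. The pads swing forward as they close: fully open they stand 13 mm farther back than shut.
Start: joints at [1.221, 0.053, 1.613, -0, 1.476, -0.119], TCP at [0.143, 0.608, 0.245] pointing down, gripper open.
Joint ranges: [-3.01, 3.01], [-1.01, 2.22], [0.06, 2.58], [-1.02, 4.17], [0.09, 2.62], [-3.14, 3.14]. Speed limits (rad/s): [2.57, 2.57, 3.14, 3.14, 3.14, 3.14].

### API

Orientations are given as a unit quaternion [w, x, y, z].
In Python, from plant import * gives the robot as it stands.
- The arm moves only by the tool send_rows, never from a script. Its argument "steps" is a list of rows, each an object with "translation": the shift along the tool's x, y, z in cm, a list of three; "delta_rot": the turn, a rotation vector about the tool's x, y, z in rad, a list of three; "jaw": the finger opening in cm, from 0 to 8.54. In form: [{"translation": [dx, dy, dz], "delta_rot": [rx, ry, rz], "jaw": jaw}, ...]. A call has exactly 8 rows; each row is the pose to reach, as a shift and turn from the pose commanded when the call began, along the tool's axes at that moment; what a row does not reach only later rows make up. A row lasts 1/10 s, in which the tool goes at most 50 mm and 8.59 degrees, less where a joint would pass 70% of its speed; a pose out of reach is approached as far as the arm can. A call with a gripper value outside its range is refused whole. The fingers move at their own pace and stop on an object; the grip force is fixed at half the most. Time passes only in rows, so rows that repeat a pose let the fingers close, or fill a call up. It gives the time, the measured TCP pose, the force, the opening and the grip force at its end, in the units of the state.
- state(): the state, without advancing time (a new reading comes with each control period).
- grab_frame(name): name is "scene" or "top"; returns a dict with "pixels" (480x640x3 uint8, blue, green, red), "range_z" (480x640 float32, m along the optical axis (not along the pixel's ray), 0 where there is no reading), "fx", "fy", "cx", "cy" (pixels), "dist" ([k1, k2, p1, p2, k3] as OpenCV has them; the pictures are not rectified), "rvec" (rotation vector, rad) and "tvec" (3), from world to camera coordinates, as OpenCV has them. Camera axes: x right, y down, z forward; pixel columns grow to the right and rows downward; lengths in m; the calibration is good to about 2 mm. A picture is of the moment at which its call begins.
- job_done(): hands the job in; it is judged then, once.
The state is a dict: "time": time; "joint_pos": joint angles; "joint_vel": joint speeds; "joint_efforts": joint torques, N m; "tool_pos": TCP position; "tool_rot": TCP orientation; "contact_force": force on the tool from outside, world axes, zero at the start; "ft_torque": the same for the moment, N m; "gripper_width": opening from 0.0 (shut) to 1.0 (fully open); "grasp_force": force on a finger pad.
Only numpy, scipy, OpenCV 4.12 (cv2) and the standard library are available. Lean on these libraries where they do the work, as an engineer would, in place of code of your own. Each camera call takes 0.05 s, during which the arm holds its last target. There are 200 camera calls.

### The job

On the green gluing board, bring the loose pink flower panel end to end with the glued yellow panel, so that the gap is closed flush and its long side lies against the metal guide rail, in line with the yellow one; be gentle, the glue is still soft and the yellow panel must not be pushed along. Then set the steel press weight down gently on top, lengthwise along the row and centred over the joint, so that it rests on both panels, and let go. Leave the crayon box, the glue bottle and the water cup where they are.

Things in the scene. Friction and masses are not known exactly. Their poses are not given: they have to be found in the camera images.
- rail_mid (a point): Mid-length, on the top edge of the inner face, of the aluminium guide rail (12 mm wide, 6 mm above the board top) along one long edge of the fixed green board (160 x 366 mm, top 10 mm above the table). Axes: y along the rail, towards the yellow panel; x across the board, from the open board into the rail; z up. The panels lie on the -x side of the rail.
- glued_end (a point): Centre (half-way up) of the free end face of the yellow panel (120 mm along y, 56 wide, 34 high), which lies on the board with its side against the rail. Axes as rail_mid: the panel extends to +y from here, the pink one belongs on the -y side; the rail's inner face is 28 mm to +x, the panel's top 17 mm up.
- loose_center (a point): Centre of the loose pink panel with a white flower: 120 mm long (its y), 56 wide (x), 34 high, about 0.15 kg. It lies flat on the board, apart from the yellow panel and the rail and up to 0.3 rad askew. Can be gripped across its width (finger ends 8 mm or more above the board clear the rail) and slides easily. Its ends are 60 mm from here; either end may go to the joint.
- weight_center (a point): Centre (30 mm above the underside) of the press weight, about 0.7 kg: steel base 110 mm long (its y), 40 wide (x), 20 high; on it a black upright grip 70 mm long (y), 18 thick (x), 40 high, its top 60 mm above the underside. It stands on the table beyond the left or right end of the board, its length up to 0.5 rad off the robot's y axis.
- loose_panel: The pink panel; origin at the centre of its underside.
- weight: The press weight; origin at the centre of its underside.
- glued_panel: The yellow panel; origin at the centre of its underside. The soft glue holds it up to about 30 N of push along the rail (+y); beyond that it creeps along and stays where it is left.
- crayon_box: Bystander: green crayon box lying flat, 75 x 105 x 22 mm, beyond the other end of the board; origin at the centre of its underside.
- glue_bottle: Bystander: white glue bottle with orange cap, 40 mm across, 105 mm high, standing on the table; origin at the centre of its underside.
- water_cup: Bystander: clear plastic cup, 72 mm across, 55 mm high; origin at the centre of its underside.
Not all that is in view belongs to the job. What is meant by the loose_panel is not purple or turquoise, and is the smaller of those in its own colour.

How it is judged:
By the outcome, as a careful person would: the job done as asked, in the order asked, and still so for the second after the job is handed in, with the robot touching nothing.
It also fails if it takes over 56 s, if anything falls off the work surface, if the arm or the gripper's body presses on something with over 40 N, if the wrist force passes 120 N, or if a joint passes its speed limit or range.

## Working session

There is one attempt and no reset: what is moved stays moved. The work goes in short steps, Python scripts to look and compute and a tool call to move; the robot and the scene stay as the last step left them, time stands still between calls to the robot, and variables do not carry over. Pictures are saved under pics/ and viewed, at most 10 in all, crops included, and the job is handed in when it is done.

Besides the shell and the picture viewer there is one more tool, called after "Call:" as name(argument=value, ...), one argument or row to a line, values as JSON. send_rows: Moves the arm, as the interface text tells. Its arguments: {"type":"object","properties":{"steps":{"type":"array","items":{"type":"object","properties":{"translation":{"type":"array","items":{"type":"number"}},"delta_rot":{"type":"array","items":{"type":"number"}},"jaw":{"type":"number"}}}}},"required":["steps"]}

```bash
mkdir -p pics; cat > h.py <<'E'
from plant import *
import numpy as np, cv2
from scipy.spatial.transform import Rotation as R
def cloud(f):
    z=f["range_z"].astype(float); h,w=z.shape
    K=np.array([[f["fx"],0,f["cx"]],[0,f["fy"],f["cy"]],[0,0,1.]])
    u,v=np.meshgrid(np.arange(w),np.arange(h))
    n=cv2.undistortPoints(np.stack([u,v],-1).reshape(-1,1,2).astype(float),K,np.array(f["dist"],float)).reshape(h,w,2)
    P=np.dstack([n*z[...,None],z])
    Rm=cv2.Rodrigues(np.array(f["rvec"],float))[0]
    W=(P-np.array(f["tvec"],float).ravel())@Rm
    W[z<=0]=np.nan
    return W
E
python3 - <<'E'
from h import *
for n in("top","scene"):
    f=grab_frame(n); np.savez(f"pics/{n}0.npz",**f); cv2.imwrite(f"pics/{n}0.png",f["pixels"])
s=state();print(s)
E
```

```text
{'time': 0.1, 'joint_pos': array([ 1.22103012e+00,  5.32836803e-02,  1.61418020e+00,  2.68223981e-05,
        1.47601318e+00, -1.18994188e-01]), 'joint_vel': array([ 2.62658982e-04, -4.33162769e-04, -1.90583501e-03,  3.63298517e-04,
       -2.30243680e-05,  4.11493813e-04]), 'joint_efforts': array([ 1.09224602e-04, -3.94896019e+01, -3.71364856e+01, -1.19386677e-04,
        3.84691855e-03,  1.62531006e-05]), 'tool_pos': array([0.14275498, 0.6079134 , 0.24417634]), 'tool_rot': array([-2.31802518e-04,  1.15131364e-01,  9.93349828e-01, -9.13342757e-04]), 'contact_force': array([-0.20911015, -0.0560828 ,  0.40098902]), 'ft_torque': array([-0.06640557, -0.01975103, -0.03414601]), 'grasp_force': 0.0, 'gripper_width': 1.0003862602538858}
```

View pics/top0.png

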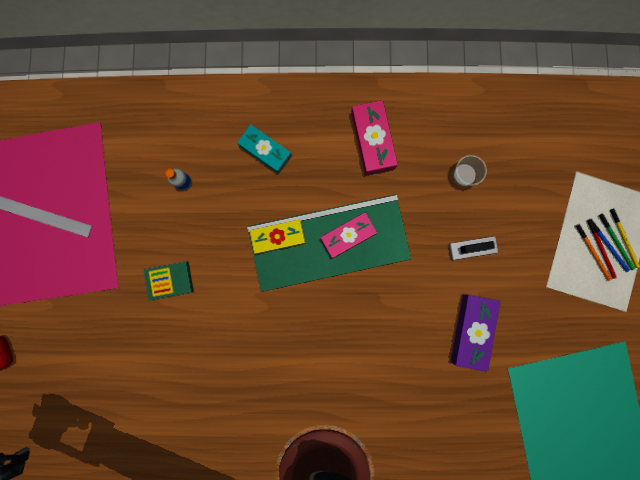

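View pics/scene0.png

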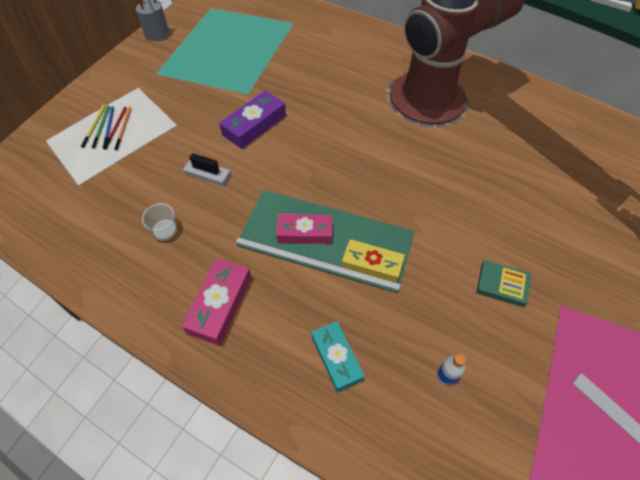

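Top view: robot at the bottom (325,470), pink panel at (348,235), yellow at (277,237), rail from (248,229) to (398,198), and weight at (473,247). The large pink panel at (375,137) is a decoy, and so are the teal and purple ones.

```bash
cat >> h.py <<'E'
def rect(P):
    c,s,a=cv2.minAreaRect(P[:,:2].astype(np.float32)*1000)
    B=cv2.boxPoints((c,s,a)); e=[B[1]-B[0],B[2]-B[1]]
    l=max(e,key=np.linalg.norm); l=l if l[1]>0 else -l   # long axis toward +y
    return np.round(c,1),np.round(sorted(s),1),round(float(np.arctan2(-l[0],l[1])),4)  # yaw of y axis
def masks(f):
    W=cloud(f); hsv=cv2.cvtColor(f["pixels"],cv2.COLOR_BGR2HSV); H,S,V=cv2.split(hsv); Z=W[...,2]
    x,y=W[...,0],W[...,1]
    reg=(x>.3)&(x<.75)&(abs(y)<.5)
    m={"pink":reg&(Z>.036)&(Z<.06)&(x<.62)&(abs(y)<.24)&((H>160)|(H<5))&(S>120),
       "yellow":reg&(Z>.036)&(Z<.06)&(H>20)&(H<35)&(S>150),
       "board":reg&(Z>.005)&(Z<.03)&(H>60)&(H<85)&(S>100)&(abs(y)<.26),
       "rail":reg&(Z>.005)&(Z<.03)&(S<60)&(V>100)&(abs(y)<.26),
       "wbase":reg&(Z>.012)&(Z<.03)&(S<60)&(y<-.26),
       "wgrip":reg&(Z>.045)&(Z<.075)&(V<90)&(y<-.2)&(x<.55)}
    return W,m
E
python3 - <<'E'
from h import *
for n in("top","scene"):
    f=dict(np.load(f"pics/{n}0.npz")); W,m=masks(f)
    for k,q in m.items():
        q=q.astype(np.uint8); nn,l,st,_=cv2.connectedComponentsWithStats(q)
        if nn<2: print(n,k,"none");continue
        i=1+np.argmax(st[1:,4]); P=W[l==i]
        print(n,k,len(P),*rect(P),"med z",np.round(np.median(P[:,2])*1000,1))
E
```

```text
top pink 919 [561.7 -58. ] [ 55.5 120.2] 0.5064 med z 43.1
top yellow 944 [558.9 107.8] [ 55.8 119.6] 0.2073 med z 43.0
top board 6434 [540.3 -14.7] [144.6 363.5] 0.2106 med z 9.2
top rail 642 [616.3   2.2] [ 12.  363.6] 0.2103 med z 14.9
top wbase 489 [ 532.  -356.3] [ 39.3 110.1] 0.1581 med z 19.0
top wgrip 249 [ 531.9 -354.9] [18.1 71.3] 0.1577 med z 58.9
scene pink 872 [562.1 -55.5] [ 59.9 117.2] 0.5041 med z 43.7
scene yellow 867 [560.4 111.2] [ 56.5 116.6] 0.2109 med z 43.8
scene board 3862 [538.6 -11.2] [135.5 358.5] 0.2144 med z 10.1
scene rail 1181 [614.1   1.6] [ 61.2 368.8] 0.0922 med z 15.3
scene wbase 416 [ 535.3 -352.7] [ 42.6 111.4] 0.2235 med z 19.4
scene wgrip 254 [ 533.9 -350.7] [20.1 70. ] 0.1118 med z 58.2
```

```bash
cat >> h.py <<'E'
def go(x,y,z,yaw):
    """tool-frame shift (cm) and turn to a tool-down pose, tool y axis at angle yaw"""
    s=state(); q=s["tool_rot"]; T=R.from_quat([q[1],q[2],q[3],q[0]])
    yv=np.array([np.cos(yaw),np.sin(yaw),0]); zv=np.array([0,0,-1.]); G=R.from_matrix(np.c_[np.cross(yv,zv),yv,zv])
    print("t",round(s["time"],2),"pos",np.round(s["tool_pos"]*1000,1),"F",np.round(s["contact_force"],1),"w",round(s["gripper_width"],3),"gf",round(s["grasp_force"],1))
    print("shift cm",np.round(T.inv().apply(np.array([x,y,z])-s["tool_pos"])*100,2),"rot",np.round((T.inv()*G).as_rotvec(),3))
E
python3 -c "
from h import *
go(.5618,-.057,.12,.506)"
```

```text
t 0.1 pos [142.8 607.9 244.2] F [-0.2 -0.1  0.4] w 1.0 gf 0.0
shift cm [-56.01 -55.12  12.51] rot [-0.002  0.001  0.834]
```

Call:
send_rows(
  steps=[
    {"translation":[-3,-3,0.5],"delta_rot":[0,0,0.05],"jaw":8.5},
    {"translation":[-6,-6,1],"delta_rot":[0,0,0.1],"jaw":8.5},
    {"translation":[-9,-9,1.5],"delta_rot":[0,0,0.15],"jaw":8.5},
    {"translation":[-12,-12,2],"delta_rot":[0,0,0.2],"jaw":8.5},
    {"translation":[-15,-15,2.5],"delta_rot":[0,0,0.25],"jaw":8.5},
    {"translation":[-18,-18,3],"delta_rot":[0,0,0.3],"jaw":8.5},
    {"translation":[-21,-21,3.5],"delta_rot":[0,0,0.35],"jaw":8.5},
    {"translation":[-24,-24,4],"delta_rot":[0,0,0.4],"jaw":8.5},
  ],
)

```text
time: 0.9
tool_pos: [0.322, 0.3182, 0.2047]
tool_rot: [-0.0, 0.311, 0.95, -0.0]
contact_force: [1.4, 0.2, 0.3]
gripper_width: 0.995
grasp_force: 0.0
```

```bash
python3 -c "
from h import *
go(.5618,-.057,.12,.506)"
```

```text
t 0.9 pos [322.  318.2 204.7] F [1.4 0.2 0.3] w 0.995 gf 0.0
shift cm [-41.52 -16.09   8.48] rot [-0.     0.     0.432]
```

Call:
send_rows(
  steps=[
    {"translation":[-4.2,-1.6,0.8],"delta_rot":[0,0,0.05],"jaw":8.5},
    {"translation":[-8.4,-3.2,1.6],"delta_rot":[0,0,0.1],"jaw":8.5},
    {"translation":[-12.6,-4.8,2.4],"delta_rot":[0,0,0.15],"jaw":8.5},
    {"translation":[-16.8,-6.4,3.2],"delta_rot":[0,0,0.2],"jaw":8.5},
    {"translation":[-21,-8,4],"delta_rot":[0,0,0.25],"jaw":8.5},
    {"translation":[-25.2,-9.6,4.8],"delta_rot":[0,0,0.3],"jaw":8.5},
    {"translation":[-29.4,-11.2,5.6],"delta_rot":[0,0,0.36],"jaw":8.5},
    {"translation":[-33.6,-12.8,6.4],"delta_rot":[0,0,0.43],"jaw":8.5},
  ],
)

```text
time: 1.7
tool_pos: [0.518, 0.0166, 0.1406]
tool_rot: [-0.0, 0.507, 0.862, 0.0]
contact_force: [1.0, -0.1, 0.6]
gripper_width: 0.998
grasp_force: 0.0
```

```bash
python3 -c "
from h import *
go(.5618,-.057,.10,.506)"
```

```text
t 1.7 pos [518.   16.6 140.6] F [ 1.  -0.1  0.6] w 0.998 gf 0.0
shift cm [-8.56  0.26  4.06] rot [-0.    -0.     0.001]
```

Call:
send_rows(
  steps=[
    {"translation":[-3,0.1,1.3],"delta_rot":[0,0,0],"jaw":8.5},
    {"translation":[-6,0.2,2.6],"delta_rot":[0,0,0],"jaw":8.5},
    {"translation":[-8,0.25,4],"delta_rot":[0,0,0],"jaw":8.5},
    {"translation":[-8.5,0.25,4],"delta_rot":[0,0,0],"jaw":8.5},
    {"translation":[-8.5,0.25,4],"delta_rot":[0,0,0],"jaw":8.5},
    {"translation":[-8.5,0.25,4],"delta_rot":[0,0,0],"jaw":8.5},
    {"translation":[-8.5,0.25,4],"delta_rot":[0,0,0],"jaw":8.5},
    {"translation":[-8.5,0.25,4],"delta_rot":[0,0,0],"jaw":8.5},
  ],
)

```text
time: 2.5
tool_pos: [0.5613, -0.0539, 0.1021]
tool_rot: [0.001, 0.505, 0.863, 0.0]
contact_force: [0.2, 0.3, 0.8]
gripper_width: 0.996
grasp_force: 0.0
```

```bash
python3 -c "
from h import *
go(.5618,-.057,.035,.506)"
```

```text
t 2.5 pos [561.3 -53.9 102.1] F [0.2 0.3 0.8] w 0.996 gf 0.0
shift cm [-0.29 -0.12  6.71] rot [0.001 0.001 0.005]
```

Call:
send_rows(
  steps=[
    {"translation":[-0.3,-0.1,2.5],"delta_rot":[0,0,0],"jaw":8.5},
    {"translation":[-0.3,-0.1,5],"delta_rot":[0,0,0],"jaw":8.5},
    {"translation":[-0.3,-0.1,6.7],"delta_rot":[0,0,0],"jaw":8.5},
    {"translation":[-0.3,-0.1,6.7],"delta_rot":[0,0,0],"jaw":8.5},
    {"translation":[-0.3,-0.1,6.7],"delta_rot":[0,0,0],"jaw":7},
    {"translation":[-0.3,-0.1,6.7],"delta_rot":[0,0,0],"jaw":6},
    {"translation":[-0.3,-0.1,6.7],"delta_rot":[0,0,0],"jaw":5},
    {"translation":[-0.3,-0.1,6.7],"delta_rot":[0,0,0],"jaw":5},
  ],
)

```text
time: 3.3
tool_pos: [0.5634, -0.058, 0.0365]
tool_rot: [0.002, 0.506, 0.863, 0.001]
contact_force: [-0.3, 0.0, 5.1]
gripper_width: 0.641
grasp_force: 66.9
```

```bash
python3 - <<'E'
from h import *
# stand-off: 6 mm from the rail, 12 mm from yellow
u=np.array([-.2085,.978]);n=np.array([.978,.2085])
t=np.array([584.6,-8.4])-8*n-14*u; print(t); go(t[0]/1e3,t[1]/1e3,.037,.21)
E
```

```text
[579.695 -23.76 ]
t 3.3 pos [563.4 -58.   36.5] F [-0.3  0.   5.1] w 0.641 gf 66.9
shift cm [ 2.19  3.09 -0.05] rot [0.003 0.002 0.3  ]
```

Call:
send_rows(
  steps=[
    {"translation":[0.3,0.4,-0.05],"delta_rot":[0,0,0.05],"jaw":5},
    {"translation":[0.7,0.9,-0.05],"delta_rot":[0,0,0.1],"jaw":5},
    {"translation":[1.1,1.5,-0.05],"delta_rot":[0,0,0.15],"jaw":5},
    {"translation":[1.5,2.1,-0.05],"delta_rot":[0,0,0.2],"jaw":5},
    {"translation":[1.9,2.7,-0.05],"delta_rot":[0,0,0.25],"jaw":5},
    {"translation":[2.2,3.1,-0.05],"delta_rot":[0,0,0.3],"jaw":5},
    {"translation":[2.2,3.1,-0.05],"delta_rot":[0,0,0.3],"jaw":5},
    {"translation":[2.2,3.1,-0.05],"delta_rot":[0,0,0.3],"jaw":5},
  ],
)

```text
time: 4.1
tool_pos: [0.5795, -0.0235, 0.0365]
tool_rot: [0.001, 0.629, 0.778, 0.001]
contact_force: [0.5, 1.2, 4.5]
gripper_width: 0.641
grasp_force: 67.0
```

```bash
python3 - <<'E'
from h import *
go(.5797,-.0238,.037,.21)
for nm in("top","scene"):
    f=grab_frame(nm); W,m=masks(f); cv2.imwrite(f"pics/{nm}1.png",f["pixels"])
    for k in("pink","yellow","board"):
        q=m[k].astype(np.uint8); nn,l,st,_=cv2.connectedComponentsWithStats(q)
        P=W[l==1+np.argmax(st[1:,4])]; print(nm,k,len(P),*rect(P))
f1=cv2.imread("pics/top1.png")[190:280,230:430]; cv2.imwrite("pics/c1.png",cv2.resize(f1,None,fx=4,fy=4,interpolation=cv2.INTER_CUBIC))
E
```

```text
t 4.1 pos [579.5 -23.5  36.5] F [0.5 1.2 4.5] w 0.641 gf 67.0
shift cm [-0.04  0.01 -0.05] rot [0.003 0.001 0.001]
top pink 164 [559.1  10.8] [31.  43.6] 0.2158
top yellow 809 [558.3 110.3] [ 55.8 114.9] 0.2074
top board 2098 [ 566.1 -137.1] [113.6 144. ] -1.3616
scene pink 472 [571.9  10.7] [56.1 59.3] -1.3582
scene yellow 547 [560.6 110.4] [ 56.2 116.8] 0.2032
scene board 1415 [489.8  62.3] [ 71.1 193.1] 0.2099
```

View pics/c1.png

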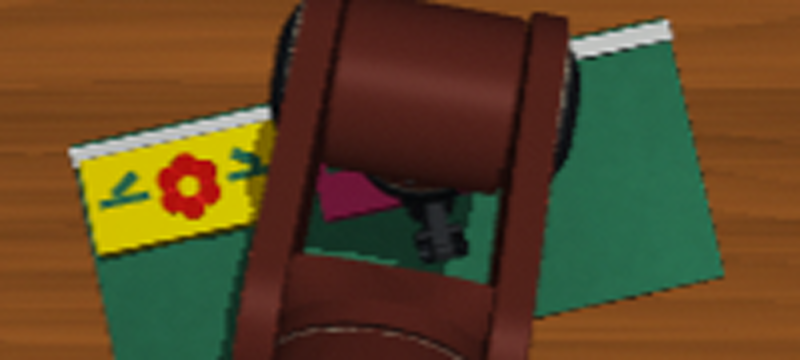

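The arm hides the joint (pink is visible at crop (360,190)), so I'll close the last millimetres by force. Tool +y points into the rail and +x towards yellow.

Call:
send_rows(
  steps=[
    {"translation":[0,0.2,0],"delta_rot":[0,0,0],"jaw":5},
    {"translation":[0,0.4,0],"delta_rot":[0,0,0],"jaw":5},
    {"translation":[0,0.5,0],"delta_rot":[0,0,0],"jaw":5},
    {"translation":[0,0.6,0],"delta_rot":[0,0,0],"jaw":5},
    {"translation":[0,0.65,0],"delta_rot":[0,0,0],"jaw":5},
    {"translation":[0,0.7,0],"delta_rot":[0,0,0],"jaw":5},
    {"translation":[0,0.7,0],"delta_rot":[0,0,0],"jaw":5},
    {"translation":[0,0.7,0],"delta_rot":[0,0,0],"jaw":5},
  ],
)

```text
time: 5.0
tool_pos: [0.5844, -0.0226, 0.0366]
tool_rot: [-0.001, 0.629, 0.778, -0.001]
contact_force: [-8.2, -2.1, 13.1]
gripper_width: 0.639
grasp_force: 67.9
```

Call:
send_rows(
  steps=[
    {"translation":[0,-0.1,-0.1],"delta_rot":[0,0,0],"jaw":5},
    {"translation":[0,-0.1,-0.15],"delta_rot":[0,0,0],"jaw":5},
    {"translation":[0,-0.1,-0.15],"delta_rot":[0,0,0],"jaw":5},
    {"translation":[0,0,-0.15],"delta_rot":[0,0,0],"jaw":5},
    {"translation":[0,0,-0.15],"delta_rot":[0,0,0],"jaw":5},
    {"translation":[0,0,-0.15],"delta_rot":[0,0,0],"jaw":5},
    {"translation":[0,0,-0.15],"delta_rot":[0,0,0],"jaw":5},
    {"translation":[0,0,-0.15],"delta_rot":[0,0,0],"jaw":5},
  ],
)

```text
time: 5.8
tool_pos: [0.5846, -0.0222, 0.0366]
tool_rot: [-0.0, 0.629, 0.777, -0.001]
contact_force: [-4.1, -2.9, 5.9]
gripper_width: 0.641
grasp_force: 67.0
```

```bash
python3 - <<'E'
from h import *
go(.5846,-.0084,.037,.21); print(state()["ft_torque"])
f=grab_frame("scene"); cv2.imwrite("pics/c2.png",cv2.resize(f["pixels"][170:310,220:430],None,fx=3.5,fy=3.5,interpolation=cv2.INTER_CUBIC))
E
```

```text
t 5.8 pos [584.6 -22.2  36.6] F [-4.1 -2.9  5.9] w 0.641 gf 67.0
shift cm [ 1.35  0.28 -0.04] rot [-0.002  0.     0.   ]
[-0.3770913   0.51261859  0.00207224]
```

View pics/c2.png

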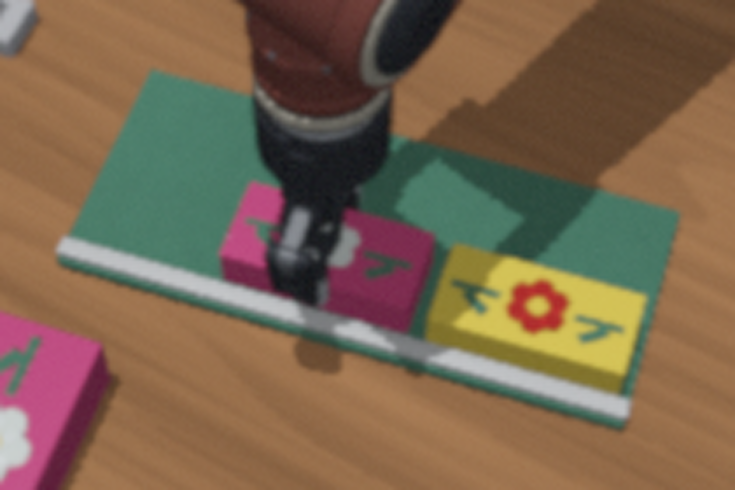

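Scene view: pink beside the rail and parallel to it; the gap to yellow around (440,240) is about 13 mm. I'll measure the extents.

```bash
cat >> h.py <<'E'
def ext(nm,png=None):
    f=grab_frame(nm); W,m=masks(f)
    t=.2095; u=np.array([-np.sin(t),np.cos(t)]);n=np.array([np.cos(t),np.sin(t)])
    if png: cv2.imwrite(png,f["pixels"])
    for k in("pink","yellow"):
        P=W[m[k]&(W[...,2]>.040)]*1000; a=P[:,:2]@u; b=P[:,:2]@n
        print(nm,k,len(P),"u",np.round(np.percentile(a,[.5,99.5]),1),"n",np.round(np.percentile(b,[.5,99.5]),1),"z",np.round(np.percentile(P[:,2],[5,50,95]),1))
    return f
E
python3 -c "
from h import *
ext('scene')"
```

```text
scene pink 742 u [-198.5    4.6] n [539.4 596. ] z [41.3 44.  46.5]
scene yellow 535 u [-66.9  48.6] n [544.2 598.8] z [41.  43.9 46.6]
```

Call:
send_rows(
  steps=[
    {"translation":[0.1,0,-0.05],"delta_rot":[0,0,0],"jaw":5},
    {"translation":[0.3,0,-0.1],"delta_rot":[0,0,0],"jaw":5},
    {"translation":[0.5,0,-0.1],"delta_rot":[0,0,0],"jaw":5},
    {"translation":[0.7,0,-0.1],"delta_rot":[0,0,0],"jaw":5},
    {"translation":[0.8,0,-0.1],"delta_rot":[0,0,0],"jaw":5},
    {"translation":[0.8,0,-0.1],"delta_rot":[0,0,0],"jaw":5},
    {"translation":[0.8,0,-0.1],"delta_rot":[0,0,0],"jaw":5},
    {"translation":[0.8,0,-0.1],"delta_rot":[0,0,0],"jaw":5},
  ],
)

```text
time: 6.7
tool_pos: [0.5833, -0.0141, 0.0372]
tool_rot: [-0.0, 0.629, 0.777, -0.0]
contact_force: [0.2, -0.9, -1.4]
gripper_width: 0.638
grasp_force: 66.2
```

```bash
python3 -c "
from h import *
go(.5846,-.0084,.037,.21)
ext('scene')"
```

```text
t 6.7 pos [583.3 -14.1  37.2] F [ 0.2 -0.9 -1.4] w 0.638 gf 66.2
shift cm [0.53 0.25 0.02] rot [-0. -0.  0.]
scene pink 759 u [-190.6    4.4] n [540.7 596.8] z [41.9 44.6 47.3]
scene yellow 596 u [-67.3  49.1] n [544.3 598.5] z [41.  43.9 46.8]
```

Call:
send_rows(
  steps=[
    {"translation":[0,0.05,0],"delta_rot":[0,0,0],"jaw":5},
    {"translation":[0,0.1,0],"delta_rot":[0,0,0],"jaw":5},
    {"translation":[0,0.15,0],"delta_rot":[0,0,0],"jaw":5},
    {"translation":[0,0.2,0],"delta_rot":[0,0,0],"jaw":5},
    {"translation":[0,0.25,0],"delta_rot":[0,0,0],"jaw":5},
    {"translation":[0,0.25,0],"delta_rot":[0,0,0],"jaw":5},
    {"translation":[0,0.25,0],"delta_rot":[0,0,0],"jaw":5},
    {"translation":[0,0.25,0],"delta_rot":[0,0,0],"jaw":5},
  ],
)

```text
time: 7.55
tool_pos: [0.5855, -0.0137, 0.0372]
tool_rot: [-0.0, 0.629, 0.777, -0.0]
contact_force: [-2.2, -1.2, -1.6]
gripper_width: 0.641
grasp_force: 66.2
```

```bash
python3 -c "
from h import *
go(.5846,-.0084,.037,.21)
ext('scene')"
```

```text
t 7.55 pos [585.5 -13.7  37.2] F [-2.2 -1.2 -1.6] w 0.641 gf 66.2
shift cm [0.53 0.02 0.02] rot [-0.001  0.     0.   ]
scene pink 752 u [-190.4    4.5] n [543.3 598.8] z [41.8 44.5 47.3]
scene yellow 608 u [-67.2  48.6] n [544.3 598.9] z [41.2 43.9 46.4]
```

Flush with the rail (2 N). Now I'll close the end gap.

Call:
send_rows(
  steps=[
    {"translation":[0.1,0.0,0],"delta_rot":[0,0,0],"jaw":5},
    {"translation":[0.2,0.0,0],"delta_rot":[0,0,0],"jaw":5},
    {"translation":[0.3,0.0,0],"delta_rot":[0,0,0],"jaw":5},
    {"translation":[0.35,0.0,0],"delta_rot":[0,0,0],"jaw":5},
    {"translation":[0.4,0,0],"delta_rot":[0,0,0],"jaw":5},
    {"translation":[0.4,0,0],"delta_rot":[0,0,0],"jaw":5},
    {"translation":[0.4,0,0],"delta_rot":[0,0,0],"jaw":5},
    {"translation":[0.4,0,0],"delta_rot":[0,0,0],"jaw":5},
  ],
)

```text
time: 8.4
tool_pos: [0.5846, -0.0097, 0.0371]
tool_rot: [-0.0, 0.629, 0.777, -0.0]
contact_force: [-2.1, -2.1, -2.2]
gripper_width: 0.643
grasp_force: 66.2
```

```bash
python3 -c "
from h import *
go(.5846,-.0084,.037,.21)
ext('scene')"
```

```text
t 8.4 pos [584.6  -9.7  37.1] F [-2.1 -2.1 -2.2] w 0.643 gf 66.2
shift cm [0.13 0.02 0.01] rot [-0.001 -0.     0.   ]
scene pink 736 u [-186.7    4.5] n [543.  598.7] z [41.8 44.5 47. ]
scene yellow 608 u [-66.9  48.4] n [544. 599.] z [41.  43.9 46.5]
```

Call:
send_rows(
  steps=[
    {"translation":[0.02,0.0,0],"delta_rot":[0,0,0],"jaw":5},
    {"translation":[0.04,0.0,0],"delta_rot":[0,0,0],"jaw":5},
    {"translation":[0.06,0.0,0],"delta_rot":[0,0,0],"jaw":5},
    {"translation":[0.08,0.0,0],"delta_rot":[0,0,0],"jaw":5},
    {"translation":[0.1,0,0],"delta_rot":[0,0,0],"jaw":5},
    {"translation":[0.1,0,0],"delta_rot":[0,0,0],"jaw":5},
    {"translation":[0.1,0,0],"delta_rot":[0,0,0],"jaw":5},
    {"translation":[0.1,0,0],"delta_rot":[0,0,0],"jaw":5},
  ],
)

```text
time: 9.25
tool_pos: [0.5847, -0.0096, 0.0373]
tool_rot: [0.0, 0.629, 0.777, -0.001]
contact_force: [-2.7, -4.9, -3.3]
gripper_width: 0.64
grasp_force: 66.1
```

Call:
send_rows(
  steps=[
    {"translation":[0.03,0.0,0.03],"delta_rot":[0,0,0],"jaw":5},
    {"translation":[0.05,0.0,0.06],"delta_rot":[0,0,0],"jaw":5},
    {"translation":[0.05,0.0,0.09],"delta_rot":[0,0,0],"jaw":5},
    {"translation":[0.05,0.0,0.12],"delta_rot":[0,0,0],"jaw":5},
    {"translation":[0.05,0,0.12],"delta_rot":[0,0,0],"jaw":5},
    {"translation":[0.05,0,0.12],"delta_rot":[0,0,0],"jaw":5},
    {"translation":[0.05,0,0.12],"delta_rot":[0,0,0],"jaw":5},
    {"translation":[0.05,0,0.12],"delta_rot":[0,0,0],"jaw":5},
  ],
)

```text
time: 10.05
tool_pos: [0.5847, -0.0095, 0.037]
tool_rot: [0.001, 0.629, 0.778, -0.001]
contact_force: [-6.1, -6.6, 2.5]
gripper_width: 0.64
grasp_force: 66.8
```

Call:
send_rows(
  steps=[
    {"translation":[0,0,0],"delta_rot":[0,0,0],"jaw":6},
    {"translation":[0,0,0],"delta_rot":[0,0,0],"jaw":7},
    {"translation":[0,0,0],"delta_rot":[0,0,0],"jaw":8},
    {"translation":[0,0,0],"delta_rot":[0,0,0],"jaw":8},
    {"translation":[0,0,-1],"delta_rot":[0,0,0],"jaw":8},
    {"translation":[0,0,-4],"delta_rot":[0,0,0],"jaw":8},
    {"translation":[0,0,-8],"delta_rot":[0,0,0],"jaw":8},
    {"translation":[0,0,-10],"delta_rot":[0,0,0],"jaw":8},
  ],
)

```text
time: 10.85
tool_pos: [0.5866, -0.0083, 0.1408]
tool_rot: [0.003, 0.629, 0.777, 0.002]
contact_force: [0.3, 0.0, -0.2]
gripper_width: 0.933
grasp_force: 0.0
```

```bash
python3 -c "
from h import *
go(.533,-.3545,.12,.16)"
```

```text
t 10.85 pos [586.6  -8.3 140.8] F [ 0.3  0.  -0.2] w 0.933 gf 0.0
shift cm [-32.74 -12.47   2.07] rot [0.006 0.002 0.05 ]
```

Call:
send_rows(
  steps=[
    {"translation":[-4.2,-1.6,0],"delta_rot":[0,0,0.01],"jaw":6},
    {"translation":[-8.4,-3.2,0.3],"delta_rot":[0,0,0.01],"jaw":6},
    {"translation":[-12.6,-4.8,0.6],"delta_rot":[0,0,0.02],"jaw":6},
    {"translation":[-16.8,-6.4,1],"delta_rot":[0,0,0.03],"jaw":6},
    {"translation":[-21,-8,1.3],"delta_rot":[0,0,0.04],"jaw":6},
    {"translation":[-25.2,-9.6,1.6],"delta_rot":[0,0,0.05],"jaw":6},
    {"translation":[-29.4,-11.2,2],"delta_rot":[0,0,0.05],"jaw":6},
    {"translation":[-32.7,-12.5,2],"delta_rot":[0,0,0.05],"jaw":6},
  ],
)

```text
time: 11.65
tool_pos: [0.5299, -0.3564, 0.1165]
tool_rot: [0.0, 0.649, 0.761, 0.0]
contact_force: [0.6, 0.4, -0.0]
gripper_width: 0.701
grasp_force: 0.0
```

```bash
python3 - <<'E'
from h import *
go(.533,-.3545,.042,.16)
f=ext("top"); ext("scene")
cv2.imwrite("pics/c3.png",cv2.resize(f["pixels"][180:300,230:430],None,fx=4,fy=4,interpolation=cv2.INTER_CUBIC))
E
```

```text
t 11.65 pos [ 529.9 -356.4  116.5] F [ 0.6  0.4 -0. ] w 0.701 gf 0.0
shift cm [0.14 0.33 7.45] rot [ 0.     0.    -0.001]
top pink 961 u [-190.     2.3] n [541.5 596.3] z [40.7 43.2 46.1]
top yellow 919 u [-132.9   48. ] n [541.6 596.6] z [40.4 43.1 46.3]
scene pink 925 u [-186.4    4.3] n [543.2 598.3] z [41.3 43.9 46.6]
scene yellow 687 u [-65.4  49.3] n [545.7 598.6] z [41.4 43.9 46.6]
```

View pics/c3.png

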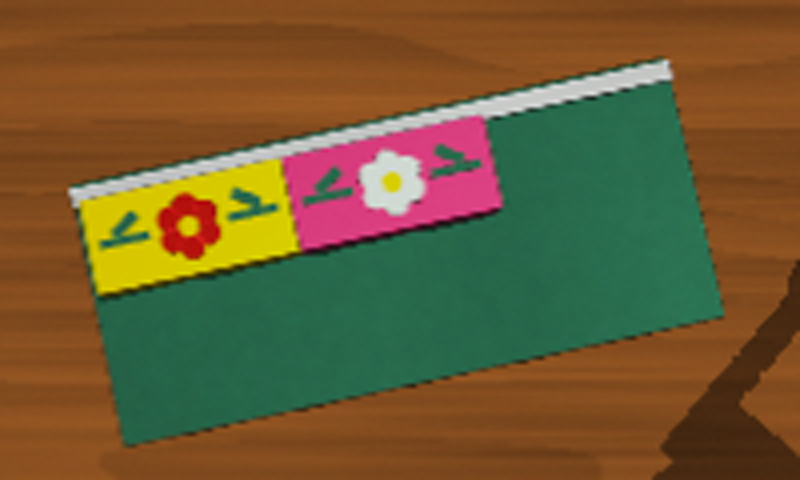

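Joint at crop (290,205) is closed, and the pink panel lies flush to the rail in line with yellow. Now I'll grasp the weight.

Call:
send_rows(
  steps=[
    {"translation":[0.1,0.3,3],"delta_rot":[0,0,0],"jaw":6},
    {"translation":[0.1,0.3,5.5],"delta_rot":[0,0,0],"jaw":6},
    {"translation":[0.1,0.3,7.4],"delta_rot":[0,0,0],"jaw":6},
    {"translation":[0.1,0.3,7.4],"delta_rot":[0,0,0],"jaw":6},
    {"translation":[0.1,0.3,7.4],"delta_rot":[0,0,0],"jaw":3},
    {"translation":[0.1,0.3,7.4],"delta_rot":[0,0,0],"jaw":1},
    {"translation":[0.1,0.3,7.4],"delta_rot":[0,0,0],"jaw":1},
    {"translation":[0.1,0.3,7.4],"delta_rot":[0,0,0],"jaw":1},
  ],
)

```text
time: 12.55
tool_pos: [0.534, -0.3534, 0.0442]
tool_rot: [0.001, 0.648, 0.761, -0.0]
contact_force: [-2.7, 1.5, 6.6]
gripper_width: 0.2
grasp_force: 60.2
```

Call:
send_rows(
  steps=[
    {"translation":[0,0,0],"delta_rot":[0,0,0],"jaw":1},
    {"translation":[0,0,-1],"delta_rot":[0,0,0],"jaw":1},
    {"translation":[0,0,-2.5],"delta_rot":[0,0,0],"jaw":1},
    {"translation":[0,0,-4],"delta_rot":[0,0,0],"jaw":1},
    {"translation":[0,0,-6],"delta_rot":[0,0,0],"jaw":1},
    {"translation":[0,0,-7],"delta_rot":[0,0,0],"jaw":1},
    {"translation":[0,0,-8],"delta_rot":[0,0,0],"jaw":1},
    {"translation":[0,0,-8],"delta_rot":[0,0,0],"jaw":1},
  ],
)

```text
time: 13.35
tool_pos: [0.5341, -0.3533, 0.1242]
tool_rot: [0.002, 0.648, 0.761, 0.0]
contact_force: [0.1, -0.7, -6.7]
gripper_width: 0.202
grasp_force: 59.3
```

```bash
python3 - <<'E'
from h import *
go(.5717,.0500,.120,.2095)
f=grab_frame("top"); W,m=masks(f); Z=W[...,2];S=cv2.cvtColor(f["pixels"],cv2.COLOR_BGR2HSV)[...,1]
q=(Z>.075)&(Z<.115)&(S<70)&(abs(W[...,0]-.53)<.1)&(abs(W[...,1]+.355)<.09)
P=W[q]; print(len(P),*rect(P),np.percentile(P[:,2],[5,50,95]) if len(P) else 0)
cv2.imwrite("pics/c4.png",cv2.resize(f["pixels"][190:310,400:560],None,fx=4,fy=4,interpolation=cv2.INTER_CUBIC))
E
```

```text
t 13.35 pos [ 534.1 -353.3  124.2] F [ 0.1 -0.7 -6.7] w 0.202 gf 59.3
shift cm [39.21 10.13  0.34] rot [ 0.002  0.003 -0.049]
333 [ 528.3 -325.9] [39.1 52. ] 0.1516 [0.09020911 0.09932951 0.10432077]
```

View pics/c4.png

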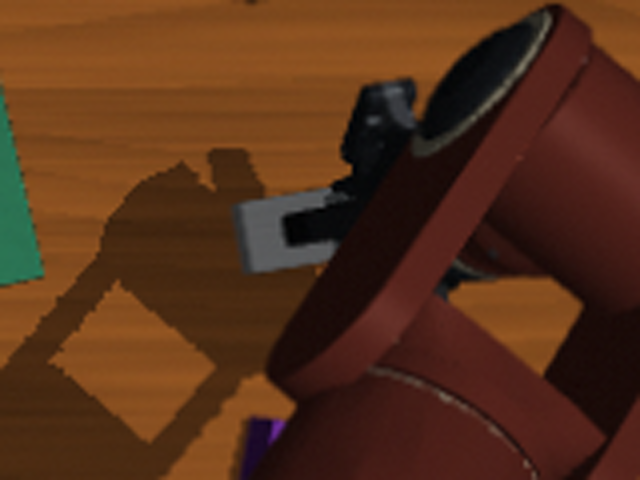

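The weight hangs level in the jaws, its end at crop (240,235), lengthwise along tool x. Next I'll carry it over.

Call:
send_rows(
  steps=[
    {"translation":[2,0.5,0],"delta_rot":[0,0,0],"jaw":1},
    {"translation":[5,1.3,0],"delta_rot":[0,0,-0.01],"jaw":1},
    {"translation":[9,2.3,0],"delta_rot":[0,0,-0.02],"jaw":1},
    {"translation":[13,3.3,0],"delta_rot":[0,0,-0.03],"jaw":1},
    {"translation":[17,4.4,0],"delta_rot":[0,0,-0.04],"jaw":1},
    {"translation":[21,5.4,0],"delta_rot":[0,0,-0.05],"jaw":1},
    {"translation":[25,6.5,0],"delta_rot":[0,0,-0.05],"jaw":1},
    {"translation":[28,7.3,0],"delta_rot":[0,0,-0.05],"jaw":1},
  ],
)

```text
time: 14.2
tool_pos: [0.5596, -0.0613, 0.1207]
tool_rot: [-0.001, 0.629, 0.778, -0.0]
contact_force: [1.0, -0.8, -6.7]
gripper_width: 0.201
grasp_force: 59.2
```

```bash
python3 -c "
from h import *
go(.5715,.0511,.1,.2095)"
```

```text
t 14.2 pos [559.6 -61.3 120.7] F [ 1.  -0.8 -6.7] w 0.201 gf 59.2
shift cm [10.74  3.53  2.08] rot [-0.002 -0.002  0.002]
```

Call:
send_rows(
  steps=[
    {"translation":[3,1,0],"delta_rot":[0,0,0],"jaw":1},
    {"translation":[6,2,0],"delta_rot":[0,0,0],"jaw":1},
    {"translation":[8.5,2.8,0.4],"delta_rot":[0,0,0],"jaw":1},
    {"translation":[10,3.3,0.8],"delta_rot":[0,0,0],"jaw":1},
    {"translation":[10.5,3.5,1.2],"delta_rot":[0,0,0],"jaw":1},
    {"translation":[10.6,3.5,1.5],"delta_rot":[0,0,0],"jaw":1},
    {"translation":[10.6,3.5,1.5],"delta_rot":[0,0,0],"jaw":1},
    {"translation":[10.6,3.5,1.5],"delta_rot":[0,0,0],"jaw":1},
  ],
)

```text
time: 15.0
tool_pos: [0.5728, 0.0453, 0.1069]
tool_rot: [-0.0, 0.63, 0.777, -0.0]
contact_force: [-0.2, -0.5, -7.1]
gripper_width: 0.205
grasp_force: 59.0
```

```bash
python3 -c "
from h import *
go(.5715,.0511,.0882,.2095)"
```

```text
t 15.0 pos [572.8  45.3 106.9] F [-0.2 -0.5 -7.1] w 0.205 gf 59.0
shift cm [ 0.59 -0.01  1.87] rot [-0.     0.    -0.001]
```

Call:
send_rows(
  steps=[
    {"translation":[0.2,0,0.2],"delta_rot":[0,0,0],"jaw":1},
    {"translation":[0.4,0,0.5],"delta_rot":[0,0,0],"jaw":1},
    {"translation":[0.6,0,0.8],"delta_rot":[0,0,0],"jaw":1},
    {"translation":[0.6,0,1.1],"delta_rot":[0,0,0],"jaw":1},
    {"translation":[0.6,0,1.3],"delta_rot":[0,0,0],"jaw":1},
    {"translation":[0.6,0,1.4],"delta_rot":[0,0,0],"jaw":1},
    {"translation":[0.6,0,1.5],"delta_rot":[0,0,0],"jaw":1},
    {"translation":[0.6,0,1.5],"delta_rot":[0,0,0],"jaw":1},
  ],
)

```text
time: 15.8
tool_pos: [0.5716, 0.0523, 0.092]
tool_rot: [-0.0, 0.629, 0.777, -0.0]
contact_force: [-0.4, -0.3, -7.0]
gripper_width: 0.201
grasp_force: 59.1
```

```bash
python3 -c "
from h import *
go(.5715,.0511,.0882,.2095)"
```

```text
t 15.8 pos [571.6  52.3  92. ] F [-0.4 -0.3 -7. ] w 0.201 gf 59.1
shift cm [-0.11 -0.04  0.38] rot [-0. -0.  0.]
```

Call:
send_rows(
  steps=[
    {"translation":[-0.1,0,0.1],"delta_rot":[0,0,0],"jaw":1},
    {"translation":[-0.1,0,0.15],"delta_rot":[0,0,0],"jaw":1},
    {"translation":[-0.1,0,0.2],"delta_rot":[0,0,0],"jaw":1},
    {"translation":[-0.1,0,0.25],"delta_rot":[0,0,0],"jaw":1},
    {"translation":[-0.1,0,0.3],"delta_rot":[0,0,0],"jaw":1},
    {"translation":[-0.1,0,0.33],"delta_rot":[0,0,0],"jaw":1},
    {"translation":[-0.1,0,0.36],"delta_rot":[0,0,0],"jaw":1},
    {"translation":[-0.1,0,0.38],"delta_rot":[0,0,0],"jaw":1},
  ],
)

```text
time: 16.6
tool_pos: [0.5719, 0.0513, 0.0884]
tool_rot: [-0.0, 0.629, 0.777, 0.0]
contact_force: [-0.2, 0.5, -4.9]
gripper_width: 0.205
grasp_force: 59.2
```

Just touching down (the tool's load is dropping). A touch lower.

Call:
send_rows(
  steps=[
    {"translation":[0,0,0.02],"delta_rot":[0,0,0],"jaw":1},
    {"translation":[0,0,0.04],"delta_rot":[0,0,0],"jaw":1},
    {"translation":[0,0,0.06],"delta_rot":[0,0,0],"jaw":1},
    {"translation":[0,0,0.08],"delta_rot":[0,0,0],"jaw":1},
    {"translation":[0,0,0.1],"delta_rot":[0,0,0],"jaw":1},
    {"translation":[0,0,0.1],"delta_rot":[0,0,0],"jaw":1},
    {"translation":[0,0,0.1],"delta_rot":[0,0,0],"jaw":1},
    {"translation":[0,0,0.1],"delta_rot":[0,0,0],"jaw":1},
  ],
)

```text
time: 17.4
tool_pos: [0.5721, 0.0515, 0.0883]
tool_rot: [0.0, 0.629, 0.777, 0.0]
contact_force: [-3.9, 2.1, 3.0]
gripper_width: 0.203
grasp_force: 60.4
```

Call:
send_rows(
  steps=[
    {"translation":[0,0,0],"delta_rot":[0,0,0],"jaw":2.5},
    {"translation":[0,0,0],"delta_rot":[0,0,0],"jaw":4},
    {"translation":[0,0,0],"delta_rot":[0,0,0],"jaw":5},
    {"translation":[0,0,0],"delta_rot":[0,0,0],"jaw":5},
    {"translation":[0,0,-1],"delta_rot":[0,0,0],"jaw":5},
    {"translation":[0,0,-4],"delta_rot":[0,0,0],"jaw":5},
    {"translation":[0,0,-8],"delta_rot":[0,0,0],"jaw":5},
    {"translation":[0,0,-12],"delta_rot":[0,0,0],"jaw":5},
  ],
)

```text
time: 18.2
tool_pos: [0.5716, 0.0513, 0.2089]
tool_rot: [-0.0, 0.629, 0.777, -0.0]
contact_force: [0.0, 0.4, -0.0]
gripper_width: 0.589
grasp_force: 0.0
```

Call:
send_rows(
  steps=[
    {"translation":[-3,-2,-1],"delta_rot":[0,0,0],"jaw":5},
    {"translation":[-7,-3,-1],"delta_rot":[0,0,0],"jaw":5},
    {"translation":[-11,-4,-1],"delta_rot":[0,0,0],"jaw":5},
    {"translation":[-15,-5,-1],"delta_rot":[0,0,0],"jaw":5},
    {"translation":[-19,-6,-1],"delta_rot":[0,0,0],"jaw":5},
    {"translation":[-23,-7,-1],"delta_rot":[0,0,0],"jaw":5},
    {"translation":[-26,-8,-1],"delta_rot":[0,0,0],"jaw":5},
    {"translation":[-28,-8,-1],"delta_rot":[0,0,0],"jaw":5},
  ],
)

```text
time: 19.0
tool_pos: [0.5516, -0.2416, 0.2182]
tool_rot: [0.001, 0.63, 0.777, -0.0]
contact_force: [0.5, 0.0, 0.0]
gripper_width: 0.584
grasp_force: 0.0
```

```bash
python3 - <<'E'
from h import *
f=ext("top"); ext("scene"); W=cloud(f); Z=W[...,2]; S=cv2.cvtColor(f["pixels"],cv2.COLOR_BGR2HSV)[...,1]
near=(abs(W[...,0]-.57)<.07)&(abs(W[...,1]-.05)<.09)
for a,b in((.055,.07),(.09,.115)):
    P=W[near&(Z>a)&(Z<b)]; print(len(P),*rect(P),np.percentile(P[:,2],[5,50,95]).round(4))
cv2.imwrite("pics/c5.png",cv2.resize(f["pixels"][170:320,130:430],None,fx=2.6,fy=2.6,interpolation=cv2.INTER_CUBIC))
E
```

```text
top pink 640 u [-190.2    2.8] n [541.5 596.5] z [40.7 43.2 46.3]
top yellow 629 u [-133.7   48.1] n [541.4 596.8] z [40.6 43.1 46.5]
scene pink 575 u [-186.8    4.4] n [543.2 598.7] z [41.2 44.  46.6]
scene yellow 429 u [-65.   49.4] n [545.1 598.9] z [40.9 43.7 46.3]
553 [572.   48.9] [ 40.4 109.9] 0.2062 [0.0595 0.0628 0.0661]
272 [572.1  49.2] [18.2 69.6] 0.206 [0.0982 0.1025 0.1054]
```

View pics/c5.png

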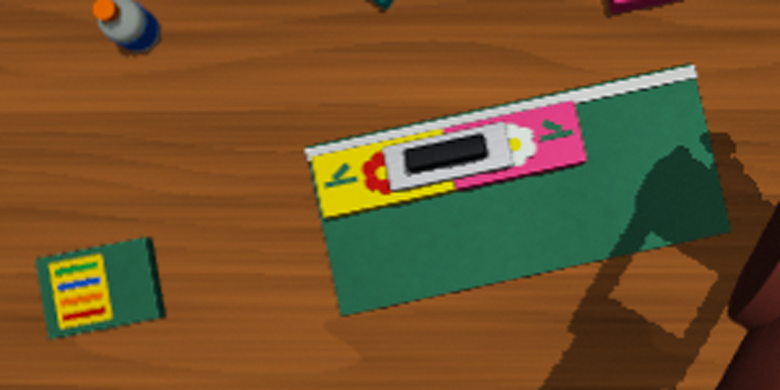

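The weight lies at crop (448,155), centred over the closed joint (448,160) and parallel to the row. The panels haven't moved, and the crayon box and bottle are untouched.

```bash
python3 -c "
from plant import *
print(job_done())"
```

```text
the job is handed in; nothing more can be done
None
```

The job is handed in at about 19 s: the pink panel is butted flush to the yellow one against the rail, and the weight is centred along the joint, resting on both panels and released. The yellow panel showed no measurable shift, and I saw no sign that the crayon box, glue bottle or water cup were touched.

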